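# Put the big jug-cap wrench back on its holder, carried at its balance point

## Robot

A 7-joint arm with a two-finger parallel gripper is mounted at the origin on the work surface. World frame = base frame: x ahead of the robot, y to its left, z up, the work surface at z = 0. Lengths are in mm, angles in rad, forces in N, time in s.
With the tool pointing down it reaches from about 400 to 900 mm from the base axis. Payload 5.5 kg.
Tool frame: the origin (TCP) lies on the centre line of the jaws, within the pads' length; the fingertips stand 17 mm ahead of it and the grasp point (between the pads) lies 2 mm behind it; z points along the fingers, y is the direction in which the jaws open and shut (so a half turn about z gives the same grasp; the last joint's range is limited). The gripper opens to 85 mm and grips with 20 to 120 N. Pads are 22 mm wide; open, the fingers measure 114 mm over their backs; the gripper's body (76 mm by 85 mm) begins 54 mm behind the grasp point. The pads swing forward as they close: fully open they stand 13 mm farther back than shut.
Start: joints at [-0.959, 0.501, -0.427, 1.55, 0.221, 1.138, -0.21], TCP at [222.114, 610.872, 248.31] pointing down, gripper open.
Joint ranges: [-2.88, 2.88], [-0.31, 2.03], [-1.54, 1.56], [0.2, 2.42], [-1.41, 4.55], [0.19, 2.02], [-2.57, 2.57]. Speed limits (rad/s): [2.57, 2.57, 3.14, 3.14, 3.14, 3.14, 3.14].

## Interface

Orientations are given as a rotation vector (axis times angle).
In Python, from rig import sense, capture, camera_model, sign_off gives the robot as it stands.
- The arm moves only by the tool jog_arm, never from a script. Its argument "rows" is a list of rows, each a list of 3 entries, a list of its own where there are three numbers: the turn, a rotation vector about the tool's x, y, z in degrees, then the shift along the tool's x, y, z in m, then the finger opening in m, from 0 to 0.0854. In form: [[[ax, ay, az], [tx, ty, tz], fingers], ...]. A call has 1 to 8 rows; each row shifts and turns the pose as measured when the row begins, along the tool's axes as they then stand; what a row does not reach is not made up. A row lasts 1/10 s, in which the tool goes at most 50 mm and 8.59 degrees, less where a joint would pass 70% of its speed; a pose out of reach is approached as far as the arm can. A call is refused whole if a number of a shift passes 0.05 or a number of a turn 8.59, either way. A call with a gripper value outside its range is refused whole. The fingers move at their own pace and stop on an object; the grip force is fixed at half the most. Time passes only in rows, so rows that do not move let the fingers close. It gives the time, the measured TCP pose, the force and the opening at its end, in the units of the state.
- sense(): the state, without advancing time (a new reading comes with each control period).
- capture(name): name is "side" or "top"; returns the picture (480x640x3 uint8, red, green, blue); there is no depth.
- camera_model(name): a dict with "vfov" (degrees; the focal length in pixels is half the picture's height over the tangent of half this angle, whatever the lens; pixels are square), "cx", "cy" (the principal point, pixels), "k1" (the pictures are not rectified: a ray, as slopes to the right and down, at radius r is drawn at 1 + k1 r^2 times it, then the intrinsics apply), "extrinsics" (4x4, takes a point from world to camera coordinates). Camera axes: x right, y up, looking along -z (the intrinsics and any distortion apply to the point x, -y, -z); pixel columns grow to the right and rows downward; lengths in mm; the calibration is good to about 2 mm. A picture is of the moment at which its call begins. camera_model takes no time and is no camera call.
- sign_off(): hands the job in, once; it reports no verdict.
The state is a dict: "time_s": time; "qpos": joint angles; "joint_vel": joint speeds; "tau": joint torques, N m; "tcp_pos": TCP position; "eef_rot": TCP orientation; "contact_force": force on the tool from outside, world axes, zero at the start; "torque": the same for the moment, N m; "grip_width": finger opening in mm.
Only numpy, scipy, OpenCV 4.12 (cv2) and the standard library are available. Lean on these libraries where they do the work, as an engineer would, in place of code of your own. Each camera call takes 0.05 s, during which the arm holds its last target. There are 200 camera calls.

## Task

Put the bigger of the two jug-cap wrenches away on its white holder. It is head-heavy: pick it up at its balance point, well towards the ring, so that it hangs level; carry it level, and lower it (do not drop it) until it lies flat on the holder, with its ring around the steel post and its handle between the two little uprights. Leave the smaller wrench where it is.

Things in the scene. Friction and masses are not known exactly. Their poses are not given: they have to be found in the camera images.
- wrench: Bigger cap wrench, steel, head-heavy, 300 mm long, 0.5-0.75 kg, lying flat. Ring 76 mm outside, 56 mm inside diameter, 26 mm tall; neck 16 mm wide, 9 to 25 mm above the underside, from 38 to 152 mm from the ring's centre; then a light grey plastic handle 28 mm wide, 26 mm tall, to 262 mm. Origin: ring's centre at its underside; x along the neck to the handle's end, z up.
- wrench_balance (a point): The bigger wrench's balance point, inside the neck: 75 mm from the ring's centre towards the handle, 17 mm above the wrench's underside. The middle of the wrench's length lies 37 mm farther towards the handle: too far off (grip within 25 mm of the balance point). Axes as the wrench's.
- holder: White holder fixed to the bench: plate 330 x 120 x 12 mm, x from -55 to 275 mm. At the origin a steel post, 30 mm diameter, 34 mm above the plate; at x = 205 mm two uprights 30 mm above the plate, 20 mm long, 10 mm thick, 52 mm gap. Origin: under the post, on the bench; x from the post to the gap, z up. The wrench put away has its origin 12 mm above this one and the same x direction.
- small_wrench: The smaller cap wrench of the same form, to be left alone: 200 mm long, ring 50 mm outside diameter, 22 mm tall. The origin is the centre of the ring at its underside; x points to the handle's end, z up.

How it is judged (in metres and radians):
On the way:
1. the bigger wrench is lifted at least 50 mm off the bench, level within 10 degrees, gripped within 25 mm of its balance point (height (world z) of wrench above 0.05 m and angle between wrench's own z axis and vertical below 0.175 rad and horizontal distance between the grasp point and wrench_balance below 0.025 m and contact force between the fingers and wrench above 1 N), for 0.3 s.
At the end, for the whole second after the job is handed in: The bigger wrench lies at rest, flat on the holder's plate (underside within 6 mm of it, level within 5 degrees), ring around the post (centre within 20 mm of the post's), handle between the uprights (in line within 10 degrees); the smaller wrench is within 20 mm of where it was (horizontal distance between wrench and holder below 0.02 m and z of wrench in the frame of holder below 0.018 m and angle between wrench's own z axis and vertical below 0.09 rad and angle between the x axis of wrench and the x axis of holder, either way round below 0.175 rad and x of wrench_balance in the frame of holder above 0.04 m and linear speed of wrench below 0.02 m/s and distance of small_wrench from where it was at the start of the episode below 0.02 m); the robot touches nothing.
It fails at once if the smaller wrench is moved by more than 20 mm (distance of small_wrench from where it was at the start of the episode above 0.02 m).
It fails at once if the bigger wrench tilts more than 20 degrees while it is carried (height (world z) of wrench above 0.05 m and angle between wrench's own z axis and vertical above 0.35 rad).
It fails at once if the bigger wrench is dropped: it falls free from more than 20 mm above where it lies on the holder (height (world z) of wrench above 0.032 m and contact force between the fingers and wrench below 0.05 N and linear speed of wrench above 0.15 m/s).
It also fails if it takes over 45 s, if anything falls off the work surface, if the arm or the gripper's body presses on something with over 40 N, if the wrist force passes 120 N, or if a joint passes its speed limit or range.

## Working session

There is one attempt and no reset: what is moved stays moved. The work goes in short steps, Python scripts to look and compute and a tool call to move; the robot and the scene stay as the last step left them, time stands still between calls to the robot, and variables do not carry over. Pictures are saved under pics/ and viewed, about 8 in all and at most 12, crops included, and the job is handed in when it is done.

Besides the shell and the picture viewer there is one more tool, called by a JSON object that holds its "op" and its "data". jog_arm: Moves the arm, as the interface text tells. Its arguments: {"type":"object","properties":{"rows":{"type":"array","items":{"type":"array"}}},"required":["rows"]}

```bash
mkdir -p pics; python3 - <<'E'
from rig import *
import cv2
s=sense(); print(s)
for n in("top","side"):
    m=camera_model(n); print(m); cv2.imwrite(f"pics/{n}0.png",capture(n)[:,:,::-1])
E
```

```text
{'time_s': 0.0, 'qpos': array([-0.95884242,  0.50183813, -0.42674911,  1.55147538,  0.22080379,
        1.13831918, -0.21028677]), 'joint_vel': array([-0.0009069 , -0.00045439,  0.00225452,  0.00078941, -0.00014416,
        0.00232699,  0.00037359]), 'tau': array([ 3.29168470e-04, -5.69523704e+01, -5.81596836e+00, -2.80932069e+01,
        1.06297698e-02,  1.18732548e-02,  1.70525669e-05]), 'tcp_pos': array([221.95943915, 610.20528615, 247.25115011]), 'eef_rot': array([-5.44924987e-01, -3.09358662e+00,  3.06238000e-03]), 'contact_force': array([ 0.07716185,  0.59926034, -0.36658441]), 'torque': array([ 0.03055941, -0.0152746 ,  0.00849541]), 'grip_width': 85.28698970509382}
{'vfov': 57.92426428271013, 'cx': 316.6379653831653, 'cy': 238.73750661067928, 'k1': -0.09948142785191762, 'extrinsics': array([[-1.47927590e-02, -9.99850544e-01, -8.94781910e-03,
         3.69402710e+00],
       [ 9.97302869e-01, -1.53972835e-02,  7.17628842e-02,
        -4.60237812e+02],
       [-7.18899309e-02, -7.86211460e-03,  9.97381584e-01,
        -8.87132791e+02],
       [ 0.00000000e+00,  0.00000000e+00,  0.00000000e+00,
         1.00000000e+00]])}
{'vfov': 51.85792369876905, 'cx': 314.989201727467, 'cy': 244.24592982383442, 'k1': -0.1060051077053462, 'extrinsics': array([[ 9.40941123e-01, -3.38566939e-01, -1.49363351e-03,
        -4.54648470e+02],
       [ 1.96071729e-01,  5.41313035e-01,  8.17640554e-01,
        -1.32639150e+02],
       [-2.76017536e-01, -7.69644480e-01,  5.75727101e-01,
        -7.33965165e+02],
       [ 0.00000000e+00,  0.00000000e+00,  0.00000000e+00,
         1.00000000e+00]])}
```

View pics/top0.png

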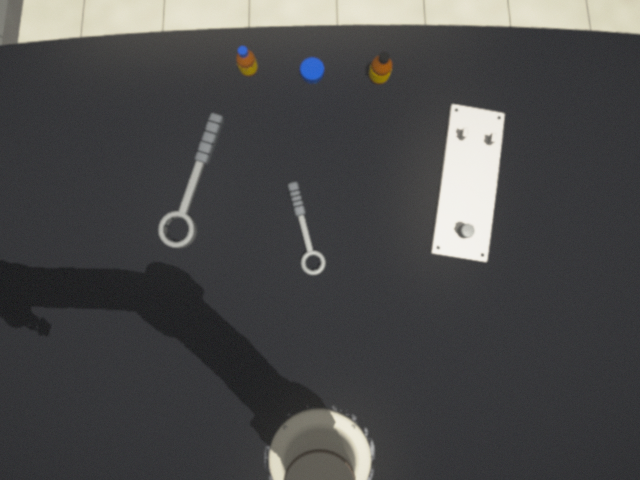

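View pics/side0.png

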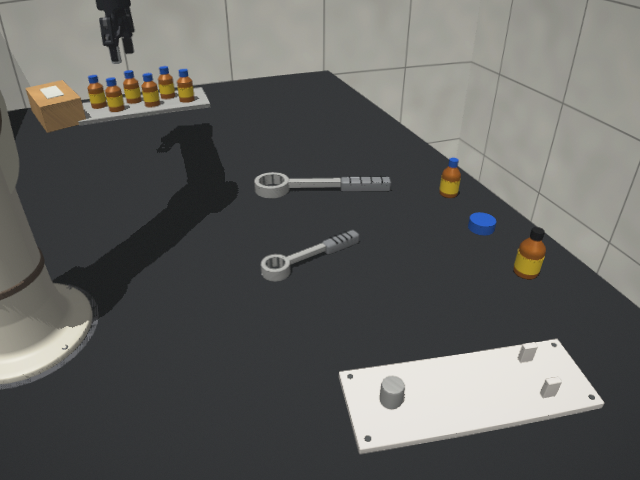

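The top view shows the big wrench's ring at about (177,229) and its handle end at (217,116). The small wrench's ring is at (313,263). The holder's post is at (466,230) and its uprights at (461,132) and (489,138). The side view agrees with this layout.

```bash
cat > h.py <<'E'
import numpy as np, cv2
from rig import *
from scipy.spatial.transform import Rotation as R
def cast(name,px,z):
    m=camera_model(name); f=240/np.tan(np.radians(m['vfov']/2))
    d=(np.atleast_2d(px).astype(float)-[m['cx'],m['cy']])/f; u=d.copy()
    for _ in range(20): u=d/(1+m['k1']*(u**2).sum(1,keepdims=True))
    E=m['extrinsics']; r=np.c_[u[:,0],-u[:,1],-np.ones(len(u))]@E[:3,:3]
    c=-E[:3,:3].T@E[:3,3]; return (c+r*((z-c[2])/r[:,2])[:,None])[:,:2]
def comp(name,img,seed,thr):
    g=(cv2.cvtColor(img,cv2.COLOR_RGB2GRAY)>thr).astype(np.uint8)
    n,l,st,c=cv2.connectedComponentsWithStats(g)
    ys,xs=np.nonzero(l); i=np.argmin((xs-seed[0])**2+(ys-seed[1])**2)
    return (l==l[ys[i],xs[i]]).astype(np.uint8)
def outl(m): return max(cv2.findContours(m,cv2.RETR_EXTERNAL,cv2.CHAIN_APPROX_NONE)[0],key=len)[:,0]
def wrench(name,img,seed,L,ro,z=24,thr=90):
    m=comp(name,img,seed,thr); p=np.argwhere(m)[:,::-1]; w=cast(name,p,z)
    o=cast(name,outl(m),z); q=cast(name,[seed],z)[0]
    for _ in range(4):
        k=o[np.linalg.norm(o-q,axis=1)<ro*1.25]
        (cx,cy),_,_=cv2.minAreaRect(k[:,None].astype(np.float32)) if 0 else cv2.fitEllipse(k[:,None].astype(np.float32))
        q=np.array([cx,cy])
    h=w[np.linalg.norm(w-q,axis=1)>L*.55]; v=h.mean(0)-q; yaw=np.degrees(np.arctan2(v[1],v[0]))
    e=np.linalg.norm(w-q,axis=1).max()
    k=o[np.linalg.norm(o-q,axis=1)<ro*1.25]
    print(name,'ring',q.round(1),'yaw',yaw.round(1),'end',e.round(1),'ring r',np.median(np.linalg.norm(k-q,axis=1)).round(1))
    return q,yaw
def holder(name,img,seed,thr=150):
    m=comp(name,img,seed,thr); o=cast(name,outl(m),12)
    r=cv2.minAreaRect(o[:,None].astype(np.float32)); print(name,'plate',r)
E
python3 - <<'E'
from h import *
t=cv2.imread('pics/top0.png')[:,:,::-1].copy(); s=cv2.imread('pics/side0.png')[:,:,::-1].copy()
wrench('top',t,(177,229),262,38); wrench('side',s,(272,184),262,38)
wrench('top',t,(313,263),175,25); wrench('side',s,(276,266),175,25)
holder('top',t,(460,180)); holder('side',s,(450,400))
print('post top',cast('top',[(468,231)],46),cast('side',[(392,384)],46))
print('uprights',cast('top',[(461,132),(489,138)],42),cast('side',[(528,347),(551,381)],42))
T=R.from_rotvec(sense()['eef_rot']).as_matrix();print(T.round(3))
E
```

```text
top ring [485.4 290.8] yaw -18.8 end 260.2 ring r 39.8
side ring [485.8 287.5] yaw -20.4 end 259.9 ring r 41.8
top ring [411.8   5.3] yaw 13.8 end 172.7 ring r 25.5Traceback (most recent call last):
  File "<stdin>", line 4, in <module>
  File "h.py", line 21, in wrench
    (cx,cy),_,_=cv2.minAreaRect(k[:,None].astype(np.float32)) if 0 else cv2.fitEllipse(k[:,None].astype(np.float32))
                                                                        ~~~~~~~~~~~~~~^^^^^^^^^^^^^^^^^^^^^^^^^^^^^^
cv2.error: OpenCV(4.12.0) /io/opencv/modules/imgproc/src/shapedescr.cpp:361: error: (-201:Incorrect size of input array) There should be at least 5 points to fit the ellipse in function 'fitEllipseNoDirect'
```

```bash
python3 - <<'E'
from h import *
t=cv2.imread('pics/top0.png')[:,:,::-1].copy(); s=cv2.imread('pics/side0.png')[:,:,::-1].copy()
holder('top',t,(460,180)); holder('side',s,(450,400))
print('post top',cast('top',[(468,231)],46),cast('side',[(392,384)],46))
print('uprights',cast('top',[(461,132),(489,138)],42),cast('side',[(528,347),(551,381)],42))
T=R.from_rotvec(sense()['eef_rot']).as_matrix();print(T.round(3))
E
```

```text
top plate ((579.267822265625, -331.1297607421875), (121.68992614746094, 331.39996337890625), 79.91622161865234)
side plate ((580.0132446289062, -331.44805908203125), (121.73358917236328, 329.61468505859375), 80.10448455810547)
post top [[ 469.16147422 -312.09776409]] [[ 471.44125488 -311.49413237]]
uprights [[ 677.68417256 -308.88490107]
 [ 664.78847635 -368.35068495]] [[ 674.39092387 -319.28943446]
 [ 664.10274694 -378.16353028]]
[[-0.94   0.342 -0.001]
 [ 0.342  0.94  -0.002]
 [ 0.    -0.002 -1.   ]]
```

Both views agree. The big wrench's ring is at (485.6, 289.5) with yaw about -19.5°, so its balance point is at (556, 264). The holder's post is at (471, -312) with yaw -10°, and the plate measures 331x121 mm, as expected. The tool is already lined up with the neck.

{"op": "jog_arm", "data": {"rows": [[[0,0,0],[-0.03,-0.015,0.008],0.06],[[0,0,0],[-0.048,-0.0235,0.012],0.06],[[0,0,0],[-0.048,-0.0235,0.012],0.06],[[0,0,0],[-0.048,-0.0235,0.012],0.06],[[0,0,0],[-0.048,-0.0235,0.012],0.06],[[0,0,0],[-0.048,-0.0235,0.012],0.06],[[0,0,0],[-0.048,-0.0235,0.012],0.06],[[0,0,0],[-0.03,-0.015,0.008],0.06]]}}

```text
time_s: 0.9
tcp_pos: [473.4, 347.5, 159.1]
eef_rot: [-0.52, -3.091, -0.0]
contact_force: [0.3, 0.2, 0.3]
grip_width: 60.1
```

```bash
cat >> h.py <<'E'
def go(x,y,z,yaw):
    s=sense(); M=R.from_rotvec(s['eef_rot']); p=s['tcp_pos']
    c,n=np.cos(np.radians(yaw)),np.sin(np.radians(yaw))
    G=R.from_matrix(np.array([[-c,-n,0],[-n,c,0],[0,0,-1]]).T if 0 else np.c_[[-c,-n,0],[-n,c,0],[0,0,-1]])
    print('t',s['time_s'],'p',p.round(1),'shift',(M.inv().apply(np.array([x,y,z])-p)/1000).round(4),'turn',np.degrees((M.inv()*G).as_rotvec()).round(2),'F',s['contact_force'].round(1),'g',round(s['grip_width'],1),'q',s['qpos'].round(2))
E
python3 -c "
from h import *
go(556.3,264.3,80,-19.5)"
```

```text
t 0.9 p [473.4 347.5 159.1] shift [-0.1062 -0.0514  0.0784] turn [-0.06 -0.41  0.4 ] F [0.3 0.2 0.3] g 60.1 q [-0.41  0.48 -0.34  1.79  0.19  0.91  0.4 ]
```

{"op": "jog_arm", "data": {"rows": [[[0,-0.4,0.4],[-0.032,-0.015,0.02],0.06],[[0,0,0],[-0.032,-0.016,0.02],0.06],[[0,0,0],[-0.03,-0.015,0.02],0.06],[[0,0,0],[-0.012,-0.005,0.01],0.06],[[0,0,0],[0,0,0.005],0.06],[[0,0,0],[0,0,0],0.06]]}}

```text
time_s: 1.5
tcp_pos: [561.3, 253.2, 78.1]
eef_rot: [-0.548, -3.091, 0.009]
contact_force: [0.0, 0.0, 0.2]
grip_width: 60.0
```

```bash
python3 -c "
from h import *
go(556.3,264.3,20,-19.5)
i=capture('top');cv2.imwrite('pics/t1.png',cv2.resize(i[80:320,60:380,::-1],None,fx=2,fy=2))
"
```

```text
t 1.5 p [561.3 253.2  78.1] shift [0.0084 0.009  0.0581] turn [-0.33 -0.08 -0.61] F [0.  0.  0.2] g 60.0 q [-0.26  0.63 -0.28  1.76  0.23  0.79  0.57]
```

View pics/t1.png

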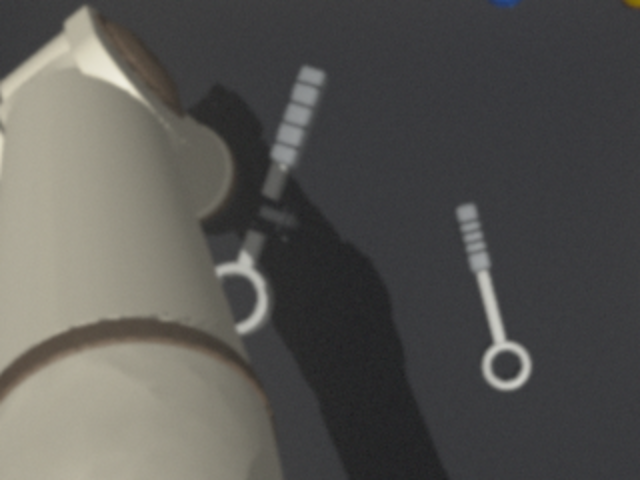

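The crop shows the arm covering part of the ring. One finger sits beside the neck at crop (278,215), on the side towards the small wrench. I'm moving on with the correction and descending.

{"op": "jog_arm", "data": {"rows": [[[-0.3,0,-0.6],[0.0085,0.009,0],0.06],[[0,0,0],[0,0,0],0.06],[[0,0,0],[0,0,0.015],0.06],[[0,0,0],[0,0,0.01],0.06],[[0,0,0],[0,0,0],0.06]]}}

```text
time_s: 2.05
tcp_pos: [553.0, 274.9, 55.3]
eef_rot: [0.513, 3.098, 0.01]
contact_force: [0.3, -0.7, -0.5]
grip_width: 59.9
```

```bash
python3 -c "
from h import *
go(556.3,264.3,20,-19.5)
i=capture('side');cv2.imwrite('pics/s1.png',cv2.resize(i[60:260,210:450,::-1],None,fx=3,fy=3))
"
```

```text
t 2.05 p [553.  274.9  55.3] shift [-0.0065 -0.0092  0.0352] turn [0.39 0.01 0.71] F [ 0.3 -0.7 -0.5] g 59.9 q [-0.3   0.66 -0.28  1.77  0.25  0.74  0.54]
```

View pics/s1.png

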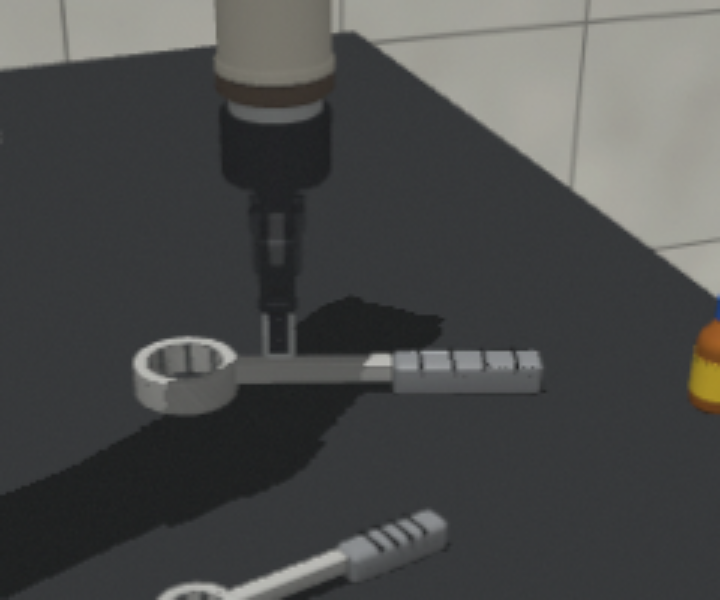

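The side crop shows the gripper over the neck, between the ring at crop (186,370) and the handle. The earlier row overshot by about 9 mm, so I'm correcting with smaller steps and rows that let the arm settle.

{"op": "jog_arm", "data": {"rows": [[[0.2,0,0.5],[-0.003,-0.005,0],0.06],[[0,0,0],[0,0,0],0.06],[[0,0,0],[0,0,0],0.06],[[0,0,0],[0,0,0],0.06]]}}

```text
time_s: 2.5
tcp_pos: [555.2, 267.8, 55.7]
eef_rot: [0.53, 3.095, 0.004]
contact_force: [0.6, 0.0, -0.2]
grip_width: 59.9
```

```bash
python3 -c "
from h import *
go(556.3,264.3,20,-19.5)"
```

```text
t 2.5 p [555.2 267.8  55.7] shift [-0.0021 -0.003   0.0357] turn [0.16 0.05 0.07] F [ 0.6  0.  -0.2] g 59.9 q [-0.29  0.66 -0.27  1.77  0.24  0.74  0.54]
```

{"op": "jog_arm", "data": {"rows": [[[0.1,0,0],[-0.0015,-0.002,0.008],0.06],[[0,0,0],[0,0,0.008],0.06],[[0,0,0],[0,0,0.006],0.06],[[0,0,0],[0,0,0.003],0.06],[[0,0,0],[0,0,0],0.06],[[0,0,0],[0,0,0],0.06],[[0,0,0],[0,0,0],0.06]]}}

```text
time_s: 3.2
tcp_pos: [556.0, 264.9, 28.0]
eef_rot: [0.531, 3.096, 0.001]
contact_force: [0.3, 0.5, 0.2]
grip_width: 59.9
```

```bash
python3 -c "
from h import *
go(556.3,264.3,20,-19.5)"
```

```text
t 3.2 p [556.  264.9  28. ] shift [-0.0005 -0.0005  0.008 ] turn [0.03 0.02 0.05] F [0.3 0.5 0.2] g 59.9 q [-0.3   0.7  -0.26  1.77  0.26  0.7   0.54]
```

Now the last 7 mm down, then close.

{"op": "jog_arm", "data": {"rows": [[[0,0,0],[0,0,0.006],0.06],[[0,0,0],[0,0,0],0.06],[[0,0,0],[0,0,0],0.03],[[0,0,0],[0,0,0],0.0],[[0,0,0],[0,0,0],0.0],[[0,0,0],[0,0,0],0.0],[[0,0,0],[0,0,0],0.0],[[0,0,0],[0,0,0],0.0]]}}

```text
time_s: 4.0
tcp_pos: [557.0, 266.7, 22.8]
eef_rot: [0.53, 3.094, 0.006]
contact_force: [0.0, 0.5, -0.1]
grip_width: 14.8
```

```bash
python3 -c "
from h import *
go(556.3,264.3,20,-19.5)"
```

```text
t 4.0 p [557.  266.7  22.8] shift [-0.0002 -0.0025  0.0028] turn [0.22 0.11 0.07] F [ 0.   0.5 -0.1] g 14.8 q [-0.3   0.71 -0.26  1.77  0.26  0.69  0.53]
```

Gripped: the opening stopped at 14.8 mm on the 16 mm neck. I'll lift it gently.

{"op": "jog_arm", "data": {"rows": [[[0,0,0],[0,0,0],0.0],[[0,0,0],[0,0,-0.005],0.0],[[0,0,0],[0,0,-0.01],0.0],[[0,0,0],[0,0,-0.015],0.0],[[0,0,0],[0,0,-0.015],0.0],[[0,0,0],[0,0,-0.01],0.0],[[0,0,0],[0,0,-0.005],0.0],[[0,0,0],[0,0,0],0.0]]}}

```text
time_s: 4.8
tcp_pos: [554.1, 264.1, 85.9]
eef_rot: [-0.53, -3.094, 0.002]
contact_force: [1.0, 0.7, -6.0]
grip_width: 14.5
```

```bash
python3 -c "
from h import *
go(545.2,-325.2,130,-10)
i=capture('side');cv2.imwrite('pics/s2.png',cv2.resize(i[40:260,210:450,::-1],None,fx=2.7,fy=2.7))
"
```

```text
t 4.8 p [554.1 264.1  85.9] shift [-0.1878 -0.5587 -0.0436] turn [-0.08 -0.13 -9.46] F [ 1.   0.7 -6. ] g 14.5 q [-0.27  0.62 -0.29  1.76  0.23  0.8   0.56]
```

View pics/s2.png

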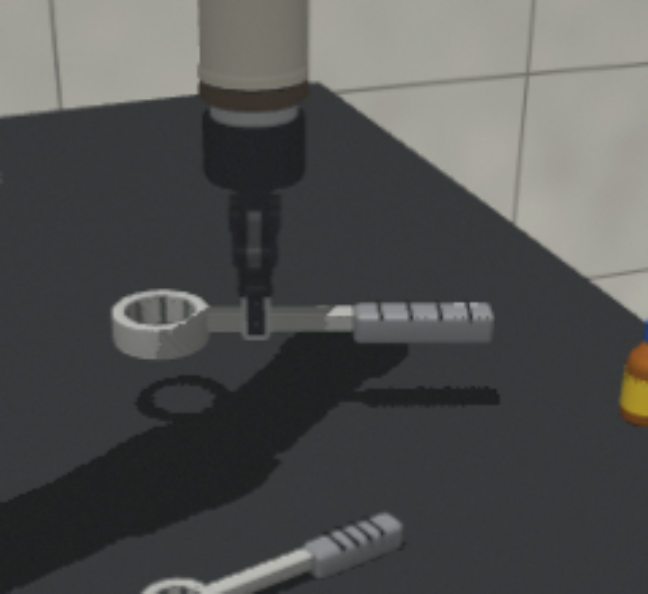

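It hangs level and off the bench. Ring centre is at crop (160,322), grip at (256,318) and handle end at (493,322), which puts the grip about 75 mm from the ring. Next, up and across.

{"op": "jog_arm", "data": {"rows": [[[0,0,0],[-0.002,-0.005,-0.01],0.0],[[0,0,-0.5],[-0.004,-0.012,-0.012],0.0],[[0,0,-1],[-0.006,-0.02,-0.012],0.0],[[0,0,-1],[-0.008,-0.026,-0.006],0.0],[[0,0,-1],[-0.01,-0.03,0],0.0],[[0,0,-1],[-0.01,-0.03,0],0.0],[[0,0,-1],[-0.01,-0.03,0],0.0],[[0,0,-1],[-0.01,-0.03,0],0.0]]}}

```text
time_s: 5.65
tcp_pos: [557.3, 70.4, 127.9]
eef_rot: [-0.328, -3.118, -0.001]
contact_force: [0.1, 0.9, -6.5]
grip_width: 14.6
```

```bash
python3 -c "
from h import *
go(545.2,-325.2,130,-10)"
```

```text
t 5.65 p [557.3  70.4 127.9] shift [-0.0705 -0.3895 -0.0025] turn [-0.01 -0.38 -2.01] F [ 0.1  0.9 -6.5] g 14.6 q [ 0.08  0.48 -0.32  1.87  0.2   0.82  1.02]
```

{"op": "jog_arm", "data": {"rows": [[[0,0,-0.5],[-0.006,-0.03,0],0.0],[[0,0,-0.5],[-0.006,-0.03,0],0.0],[[0,0,0],[-0.006,-0.03,0],0.0],[[0,0,0],[-0.006,-0.03,0],0.0],[[0,0,0],[-0.006,-0.03,0],0.0],[[0,0,0],[-0.006,-0.03,0],0.0],[[0,0,0],[-0.006,-0.03,0],0.0],[[0,0,0],[-0.005,-0.025,0],0.0]]}}

```text
time_s: 6.45
tcp_pos: [553.6, -184.5, 129.3]
eef_rot: [-0.304, -3.117, 0.003]
contact_force: [-0.2, -0.0, -6.8]
grip_width: 14.8
```

```bash
python3 -c "
from h import *
go(545.2,-325.2,130,-10)"
```

```text
t 6.45 p [ 553.6 -184.5  129.3] shift [-0.0189 -0.1397 -0.0004] turn [-0.16 -0.56 -1.13] F [-0.2 -0.  -6.8] g 14.8 q [ 0.48  0.51 -0.27  1.81  0.18  0.85  1.5 ]
```

{"op": "jog_arm", "data": {"rows": [[[0,-0.2,-0.5],[-0.003,-0.022,0],0.0],[[0,0,0],[-0.003,-0.022,0],0.0],[[0,0,0],[-0.003,-0.02,0],0.0],[[0,0,0],[-0.002,-0.015,0],0.0],[[0,0,0],[-0.001,-0.01,0],0.0],[[0,0,0],[0,-0.005,0],0.0],[[0,0,0],[0,0,0],0.0],[[0,0,0],[0,0,0],0.0]]}}

```text
time_s: 7.25
tcp_pos: [542.6, -289.3, 129.3]
eef_rot: [-0.302, -3.116, 0.005]
contact_force: [0.4, 0.9, -6.1]
grip_width: 14.8
```

```bash
python3 - <<'E'
from h import *
go(545.2,-325.2,130,-10)
p=sense()['tcp_pos']
t=capture('top');s=capture('side')
cv2.imwrite('pics/t3.png',t[50:350,300:620,::-1].repeat(2,0).repeat(2,1)[:600]); cv2.imwrite('pics/s3.png',s[:,:,::-1])
E
```

```text
t 7.25 p [ 542.6 -289.3  129.3] shift [-0.0094 -0.0348 -0.0006] turn [-0.23 -0.63 -1.07] F [ 0.4  0.9 -6.1] g 14.8 q [ 0.62  0.56 -0.24  1.73  0.17  0.88  1.68]
```

View pics/t3.png

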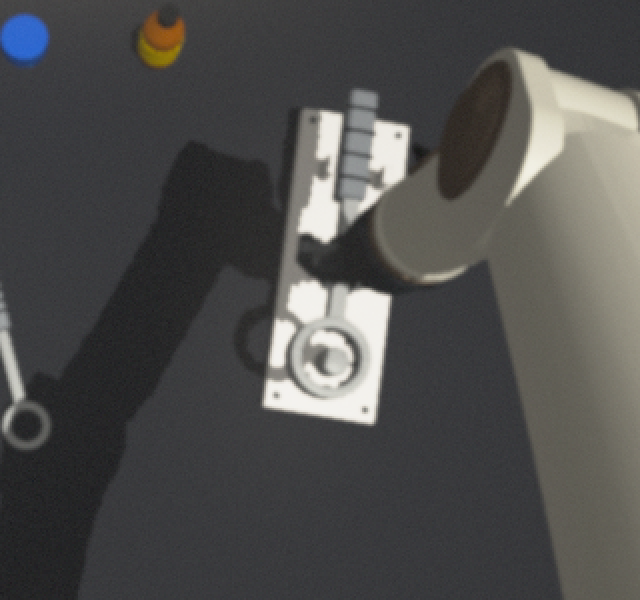

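View pics/s3.png

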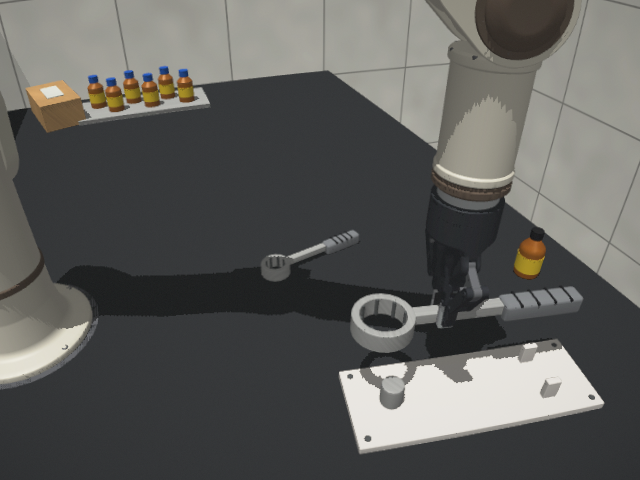

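The ring is at crop (330,355), i.e. pixel (465,227), and the post appears just off its centre. In the side view the ring's top ellipse is centred near (383,312) and the handle end near (578,297). I'll measure where the ring is relative to the tool, to set the target.

```bash
python3 - <<'E'
from h import *
s=sense();p=s['tcp_pos'];z=p[2]-22.8+26
for n,a,b in(('top',(465.2,227.3),(480,118)),('side',(383,312),(541,298))):
    q,e=cast(n,[a,b],z); d=p[:2]-q; v=e-q
    print(n,q.round(1),'tcp-ring',d.round(1),np.linalg.norm(d).round(1),'yaw ring->tcp',np.degrees(np.arctan2(d[1],d[0])).round(1),'yaw handle',np.degrees(np.arctan2(v[1],v[0])).round(1))
x=R.from_rotvec(s['eef_rot']).as_matrix()[:,0]; print('tool yaw',np.degrees(np.arctan2(-x[1],-x[0])))
E
```

```text
top [ 468.7 -277.2] tcp-ring [ 74.1 -11.8] 75.0 yaw ring->tcp -9.1 yaw handle -10.7
side [ 470.2 -272.6] tcp-ring [ 72.6 -16.4] 74.4 yaw ring->tcp -12.7 yaw handle -13.4
tool yaw -11.028334239659308
```

The ring-to-tool distance is 74.7 mm and the alignment is about right, so the planned target stands.

{"op": "jog_arm", "data": {"rows": [[[0,-0.2,-0.4],[-0.002,-0.008,0],0.0],[[-0.1,-0.1,-0.3],[-0.003,-0.01,0],0.0],[[0,0,0],[-0.002,-0.008,0],0.0],[[0,0,0],[-0.001,-0.005,0],0.0],[[0,0,0],[0,0,0],0.0],[[0,0,0],[0,0,0],0.0],[[0,0,0],[0,0,0],0.0]]}}

```text
time_s: 8.05
tcp_pos: [545.8, -322.5, 129.3]
eef_rot: [-0.277, -3.124, 0.002]
contact_force: [-0.4, -0.1, -6.0]
grip_width: 14.7
```

```bash
python3 -c "
from h import *
go(545.1,-325.2,130,-10)"
```

```text
t 8.05 p [ 545.8 -322.5  129.3] shift [ 0.0002 -0.0027 -0.0007] turn [-0.1  -0.3  -0.15] F [-0.4 -0.1 -6. ] g 14.7 q [ 0.67  0.58 -0.24  1.69  0.17  0.9   1.75]
```

{"op": "jog_arm", "data": {"rows": [[[0,0,0],[0,-0.002,0.005],0.0],[[0,0,0],[0,0,0.01],0.0],[[0,0,0],[0,0,0.01],0.0],[[0,0,0],[0,0,0.01],0.0],[[0,0,0],[0,0,0.006],0.0],[[0,0,0],[0,0,0],0.0],[[0,0,0],[0,0,0],0.0],[[0,0,0],[0,0,0],0.0]]}}

```text
time_s: 8.85
tcp_pos: [544.6, -322.5, 82.9]
eef_rot: [-0.274, -3.121, -0.001]
contact_force: [0.9, 0.6, -6.4]
grip_width: 14.9
```

```bash
python3 - <<'E'
from h import *
go(545.1,-325.2,35,-10)
t=capture('top');s=capture('side')
a=cv2.resize(t[90:290,410:530],None,fx=3,fy=3);b=cv2.resize(s[250:450,320:620],None,fx=1.45,fy=1.45)
c=np.zeros((600,a.shape[1]+b.shape[1],3),np.uint8);c[:,:a.shape[1]]=a;c[:b.shape[0],a.shape[1]:]=b
cv2.imwrite('pics/c4.png',c[:,:,::-1])
E
```

```text
t 8.85 p [ 544.6 -322.5   82.9] shift [-0.0014 -0.0026  0.0479] turn [ 0.   -0.47 -0.03] F [ 0.9  0.6 -6.4] g 14.9 q [ 0.66  0.64 -0.23  1.71  0.19  0.82  1.74]
```

View pics/c4.png

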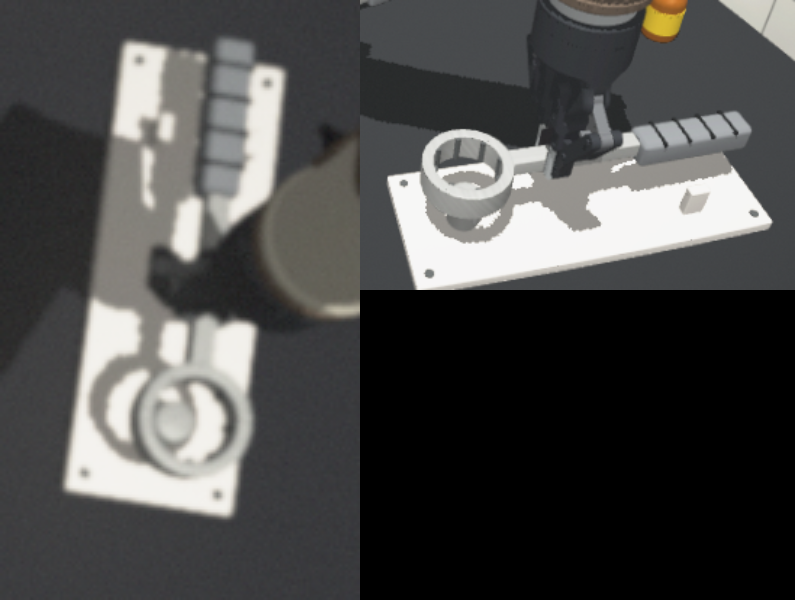

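Ring at top crop (195,418) = pixel (475,229); post top at (175,422) = pixel (468,231). The side crop has the ring centre above the post, with its ellipse at (467,163). I'll cast these at their proper heights.

```bash
python3 - <<'E'
from h import *
s=sense();z=s['tcp_pos'][2]-22.8+26
print('ring',cast('top',[(475,229.3)],z),cast('side',[(320+107/1.45,250+163/1.45)],z),'post',cast('top',[(468.3,230.7)],46))
print('handle mid',cast('top',[(410+228/3,90+117/3)],z))
E
```

```text
ring [[ 468.85416454 -312.17487996]] [[ 469.42916882 -311.65992812]] post [[ 469.7659273  -312.74827442]]
handle mid [[ 669.63932008 -345.20378428]]
```

The ring is within 2 mm of the post and its yaw is about -9.5°, so I'm lowering it.

{"op": "jog_arm", "data": {"rows": [[[0,-0.2,0],[0.0,0,0.005],0.0],[[0,0,0],[0,0,0.008],0.0],[[0,0,0],[0,0,0.008],0.0],[[0,0,0],[0,0,0.008],0.0],[[0,0,0],[0,0,0.004],0.0],[[0,0,0],[0,0,0],0.0],[[0,0,0],[0,0,0],0.0],[[0,0,0],[0,0,0],0.0]]}}

```text
time_s: 9.75
tcp_pos: [544.9, -322.9, 47.5]
eef_rot: [-0.275, -3.126, 0.0]
contact_force: [0.7, -0.0, -6.6]
grip_width: 14.4
```

```bash
python3 -c "
from h import *
go(545.1,-325.2,35,-10)"
```

```text
t 9.75 p [ 544.9 -322.9   47.5] shift [-0.0007 -0.0022  0.0125] turn [-0.03 -0.18 -0.05] F [ 0.7 -0.  -6.6] g 14.4 q [ 0.65  0.69 -0.22  1.72  0.21  0.75  1.73]
```

{"op": "jog_arm", "data": {"rows": [[[0,0,0],[0,0,0.004],0.0],[[0,0,0],[0,0,0.004],0.0],[[0,0,0],[0,0,0.002],0.0],[[0,0,0],[0,0,0],0.0],[[0,0,0],[0,0,0],0.0],[[0,0,0],[0,0,0],0.0]]}}

```text
time_s: 10.35
tcp_pos: [545.5, -323.3, 37.5]
eef_rot: [-0.275, -3.128, 0.001]
contact_force: [0.8, -0.2, -6.2]
grip_width: 14.6
```

```bash
python3 -c "
from h import *
go(545.1,-325.2,35,-10)"
```

```text
t 10.35 p [ 545.5 -323.3   37.5] shift [ 0.0001 -0.002   0.0025] turn [-0.06 -0.09 -0.05] F [ 0.8 -0.2 -6.2] g 14.6 q [ 0.65  0.71 -0.22  1.72  0.21  0.74  1.72]
```

{"op": "jog_arm", "data": {"rows": [[[0,0,0],[0,0,0.002],0.0],[[0,0,0],[0,0,0.001],0.0],[[0,0,0],[0,0,0.0],0.0],[[0,0,0],[0,0,0],0.0]]}}

```text
time_s: 10.75
tcp_pos: [545.8, -323.5, 34.9]
eef_rot: [-0.275, -3.129, 0.002]
contact_force: [0.8, -0.3, -6.1]
grip_width: 14.5
```

```bash
python3 -c "
from h import *
go(545.1,-325.2,35,-10)"
```

```text
t 10.75 p [ 545.8 -323.5   34.9] shift [ 0.0004 -0.0018 -0.0001] turn [-0.08 -0.05 -0.05] F [ 0.8 -0.3 -6.1] g 14.5 q [ 0.65  0.71 -0.21  1.72  0.21  0.73  1.72]
```

It still carries its full weight, so I'll go a little lower.

{"op": "jog_arm", "data": {"rows": [[[0,0,0],[0,0,0.0015],0.0],[[0,0,0],[0,0,0.001],0.0],[[0,0,0],[0,0,0.0],0.0],[[0,0,0],[0,0,0],0.0]]}}

```text
time_s: 11.15
tcp_pos: [546.2, -323.7, 34.9]
eef_rot: [-0.275, -3.129, 0.003]
contact_force: [-0.1, 0.1, -3.3]
grip_width: 14.9
```

```bash
python3 -c "
from h import *
go(545.1,-325.2,35,-10)"
```

```text
t 11.15 p [ 546.2 -323.7   34.9] shift [ 0.0008 -0.0017 -0.0001] turn [-0.12 -0.01 -0.05] F [-0.1  0.1 -3.3] g 14.9 q [ 0.65  0.71 -0.21  1.72  0.21  0.73  1.72]
```

Contact: the load is easing from 6 N to 3 N. One more small push, then I'll open partway.

{"op": "jog_arm", "data": {"rows": [[[0,0,0],[0,0,0.0015],0.0],[[0,0,0],[0,0,0.001],0.0],[[0,0,0],[0,0,0],0.02],[[0,0,0],[0,0,0],0.03],[[0,0,0],[0,0,0],0.05],[[0,0,0],[0,0,0],0.05],[[0,0,0],[0,0,0],0.05]]}}

```text
time_s: 11.85
tcp_pos: [549.9, -325.6, 37.1]
eef_rot: [0.275, 3.123, -0.009]
contact_force: [0.4, 0.2, -0.6]
grip_width: 50.1
```

```bash
python3 -c "
from h import *
go(545.1,-325.2,135,-10)"
```

```text
t 11.85 p [ 549.9 -325.6   37.1] shift [ 0.0041 -0.0009 -0.098 ] turn [-0.28  0.39 -0.07] F [ 0.4  0.2 -0.6] g 50.1 q [ 0.65  0.71 -0.21  1.72  0.21  0.73  1.72]
```

Released. Retracting straight up, then back to one side so the cameras can see.

{"op": "jog_arm", "data": {"rows": [[[0,0,0],[0,0,-0.008],0.05],[[0,0,0],[0,0,-0.02],0.05],[[0,0,0],[0,0,-0.03],0.05],[[0,0,0],[0,0,-0.04],0.05],[[0,0,0],[0,0.02,-0.03],0.05],[[0,0,0],[0,0.04,-0.01],0.05],[[0,0,0],[0,0.045,0],0.05],[[0,0,0],[0,0.045,0],0.05]]}}

```text
time_s: 12.65
tcp_pos: [574.7, -184.3, 183.2]
eef_rot: [0.301, 3.118, -0.017]
contact_force: [0.2, 0.7, -0.4]
grip_width: 50.0
```

{"op": "jog_arm", "data": {"rows": [[[0,0,0],[0,0.045,0],0.05],[[0,0,0],[0,0.045,0],0.05],[[0,0,0],[0,0.03,0],0.05],[[0,0,0],[0,0.01,0],0.05],[[0,0,0],[0,0,0],0.05],[[0,0,0],[0,0,0],0.05]]}}

```text
time_s: 13.25
tcp_pos: [601.9, -44.2, 187.0]
eef_rot: [0.284, 3.113, -0.013]
contact_force: [0.2, -0.6, 1.0]
grip_width: 49.8
```

```bash
python3 - <<'E'
from h import *
go(0,0,0,0)
t=capture('top');s=capture('side')
cv2.imwrite('pics/t5raw.png',t[:,:,::-1])
a=cv2.resize(t[90:290,410:530],None,fx=3,fy=3);b=cv2.resize(s[220:460,280:620],None,fx=1.25,fy=1.25)
c=np.zeros((600,a.shape[1]+b.shape[1],3),np.uint8);c[:,:a.shape[1]]=a;c[:b.shape[0],a.shape[1]:]=b
cv2.imwrite('pics/c5.png',c[:,:,::-1])
try: wrench('top',t,(313,263),175,25)
except Exception as e: print('small not measured')
E
```

```text
t 13.25 p [601.9 -44.2 187. ] shift [ 0.6029 -0.0643  0.1776] turn [ -0.49   0.9  -10.43] F [ 0.2 -0.6  1. ] g 49.8 q [ 0.27  0.46 -0.32  1.75  0.19  0.95  1.26]
top ring [412.4   3.2] yaw 15.3 end 99.0 ring r 23.6
```

View pics/c5.png

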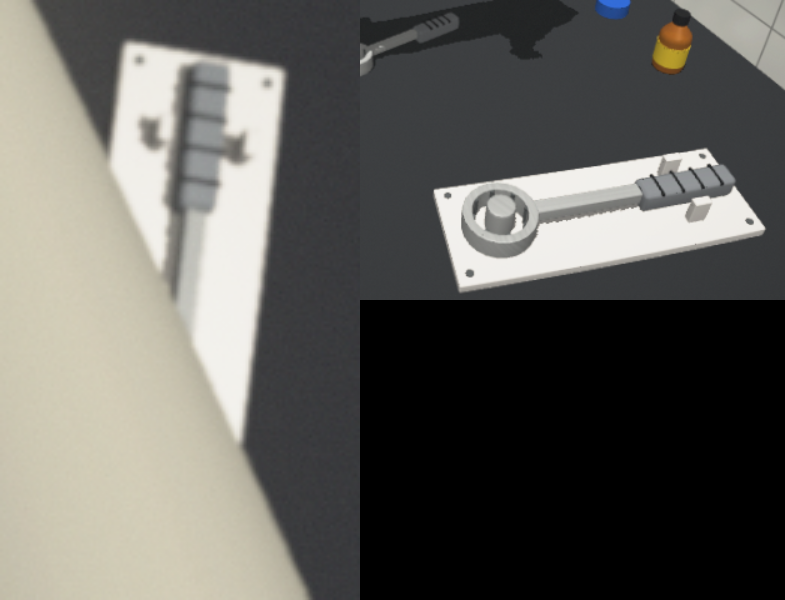

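The ring lies around the post at crop (500,210), and the handle is between the uprights at (668,165) and (698,208), flat on the plate. The small wrench has not moved. One numeric check, then I'll hand in.

```bash
python3 - <<'E'
from h import *
print('ring',cast('side',[(280+140/1.25,220+212/1.25)],38)); print('handle',cast('top',[(410+205/3,90+130/3)],38))
s=sense();print(s['joint_vel'].round(3),s['contact_force'].round(1)); print(sign_off())
E
```

```text
ring [[ 471.15583418 -313.75678353]]
handle [[ 676.11646233 -347.46138549]]
[ 0.009  0.004  0.004  0.    -0.001 -0.002 -0.003] [ 1. -0.  0.]
the job is handed in; nothing more can be done
None
```

The bigger wrench is on its white holder and the job is handed in, at about 13.5 s of the 45 s allowed; `sign_off` reports no verdict. I gripped it about 75 mm from the ring's centre, carried it level, and lowered it until the plate took its weight before opening the fingers.

What the last checks showed:
- **Ring:** its centre is at (471, -314) and the post at (471, -312), about 2 mm apart. The top view of the ring was blocked by the arm, so this comes from the side camera alone.
- **Handle:** it lies between the uprights, in line within about 1° (yaw -9.3° against the holder's -10°).
- **Flatness:** the wrench looks flat on the plate in the side view. I did not measure its height after letting go.
- **Small wrench:** its ring measured about 2 mm from where it started, within camera error. The arm's shadow cut off its handle in that measurement, so its length came out at 99 mm instead of 173 mm.
- **Robot:** it was clear of everything and nearly still, with a contact force reading of about 1 N, close to sensor noise.

Single moves often overshot the commanded distance, so I approached in small steps and re-measured between them.

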